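Put the gauge cases away in the sloped tray

ROBOT

A 6-joint arm with a two-finger parallel gripper is mounted at the origin on the work surface. World frame = base frame: x ahead of the robot, y to its left, z up, the work surface at z = 0. Lengths are in m, angles in degrees, forces in N, time in s.
With the tool pointing down it reaches from about 0.35 to 0.875 m from the base axis. Payload 4.2 kg.
Tool frame: the origin (TCP) lies at the centre of the arm's flange, where the gripper is bolted on; the fingertips stand 182 mm ahead of it and the grasp point (between the pads) lies 164 mm ahead of it (r.nose_length is the distance from the TCP to the fingertips, in m); z points along the fingers, y is the line along which they close (so a half turn about z gives the same grasp; the last joint's range is limited). The gripper opens to 87 mm and grips with 3 to 60 N. Pads are 19 mm wide; open, the fingers measure 117 mm over their backs; the gripper's body (75 mm by 190 mm) begins 51 mm behind the grasp point.
Start: joints at [85.577, 22.042, 0.453, 0, -68.411, -14.817], TCP at [0.206, 0.59, 0.405] pointing down, gripper open.
Joint ranges: [-179.83, 179.83], [-69.29, 118.12], [-61.27, 80.66], [-181.25, 117.63], [-171.15, -9.14], [-177.46, 177.46]. Speed limits (degrees/s): [159.86, 159.86, 180, 180, 180, 180].

INTERFACE

Orientations are given as a 3x3 rotation matrix whose columns are the frame's x, y, z axes.
In Python, from station import r, vision gives the robot as it stands. The module is installed in compiled form; this text tells all that it offers.
- The arm moves only by the shell command python3 -m creep 'ROWS'. ROWS is JSON, a list of rows, each a list of 7 numbers: the opening, from -1 (shut) to 1 (fully open), then the shift along the tool's x, y, z in mm, then the turn, a rotation vector about the tool's x, y, z in degrees. A call has 1 to 8 rows; each row is the pose to reach, as a shift and turn from the pose commanded when the call began, along the tool's axes at that moment; what a row does not reach only later rows make up. A row lasts 1/12 s, in which the tool goes at most 41.7 mm and 7.16 degrees, less where a joint would pass 70% of its speed; a pose out of reach is approached as far as the arm can. A call with a gripper value outside its range is refused whole. The fingers move at their own pace and stop on an object; the grip force is fixed at half the most. Time passes only in rows, so rows that repeat a pose let the fingers close. It gives the time, the measured TCP pose, the force, the opening and the grip force at its end, in the units of the state.
- r.sense(): the state, without advancing time (a new reading comes with each control period).
- vision.capture(name): name is "scene" or "top" or "wrist"; returns (picture, depth): 384x512x3 uint8, red, green, blue; 384x512 float32, m along the optical axis (not along the pixel's ray), 0 where there is no reading.
- vision.camera_model(name): a dict with "vertical_fov" (degrees; the focal length in pixels is half the picture's height over the tangent of half this angle, whatever the lens; pixels are square), "cx", "cy" (the principal point, pixels), "extrinsics" (4x4, takes a point from camera to world coordinates); the wrist camera has in their place "mount" (4x4, takes a point from camera to tool coordinates, whose origin is the TCP and whose axes are the flange's). Camera axes: x right, y down, z forward; pixel columns grow to the right and rows downward; lengths in m; the calibration is good to about 2 mm. The wrist camera is an equidistant fisheye: a pixel r from the principal point sees the ray r / f radians off the axis. A picture is of the moment at which its call begins: read the wrist's pose just before it. camera_model takes no time and is no camera call.
- r.finish_job(): hands the job in; it is judged then, once.
Trained networks look in the newest picture that a camera, given by its name, has taken for a name from the list of things; names that differ only in an ending like _2 or _b are one class to them, and where a whole thing is asked for, a point or a joint stands for the part that bears it (a point fixed in the world has none). Each returns a list of dicts, best first, with "conf" (0 to 1); they miss things now and then, are a little off and sometimes report something else, mostly with a low value. They report only what shows in the picture. A call takes as long as a camera call. They do not tell look-alikes from the thing itself.
- vision.find_in(camera, thing): "uv" ([column, row] in pixels, amid what is visible of it).
- vision.cut_out(camera, thing): "region" (384x512 bool, what is visible of it) and "uv" ([column, row] in pixels, amid what is visible of it).
The state is a dict: "time_s": time; "joints": joint angles; "joint_velocities": joint speeds; "effort": joint torques, N m; "tcp_pos": TCP position; "ee_rot": TCP orientation; "wrist_force": force on the tool from outside, world axes, zero at the start; "moment": the same for the moment, N m; "gripper_width": opening from 0.0 (shut) to 1.0 (fully open); "gripper_force": force on a finger pad.
Only numpy, scipy, OpenCV 4.12 (cv2) and the standard library are available. Lean on these libraries where they do the work, as an engineer would, in place of code of your own. Each camera call takes 0.05 s, during which the arm holds its last target. There are 200 camera calls.

TASK

Lift the clear flap of the sloped tray right up. Slide the wide case, which has stopped half-way, down its lane, and put the narrow case from the bench flat into the free narrow lane and slide it down too, until each rests against the back stop. Then shut the flap fully, and do not disturb anything else on the bench.

Things in the scene. Friction and masses are not known exactly. Their poses are not given: they have to be found in the camera images.
- tray: fixed grey-green sheet-metal tray 262 long, 214 wide, 106 high; inside, a light grey painted deck slopes down at 15 degrees, away from the robot, to a back stop. Its frame lies in the deck: origin at the stop's foot midway across, x down the slope (stop face x = 0, deck x = -243 to 0), y left across, z square off the deck (surface z = 0). No wall above the deck at its upper end
- narrow_lane (a point): foot of the stop mid narrow lane: tray y = +46, lane 52 wide. Lanes run along tray x between round-topped rails, 8 wide and 8 high, at x = -222 to -12, centre lines y = -76, 0, 16, 76. Side walls' inner faces: y = -104 and 104; their rim is level, 82 above the stop's foot
- wide_lane (a point): foot of the stop mid wide lane: tray y = -38, lane 68 wide. The stop, square to the deck, is 45 high. A fixed level hood (top 85 above the stop's foot) covers the low end for 45 from the stop, so cases must be slid in under it. Cases stay where they are put on the deck and need a push to slide
- flap (a joint): angle of the clear flap over the loading side, on a level hinge along tray y at the hood's front edge: 0 shut (level on the rim), 1.57 upright, 2.0 fully back. Starts shut or up to 0.2 ajar. Stiff hinge: stays where left; takes 1 to 5 N at the bar. Flap 199 long from hinge to front, 214 wide, 3 thick, with a 20 high down-turned aluminium front edge
- flap_bar (a point): middle of the flap's steel pull bar: round, 11 thick, 110 long, along tray y, its centre 35 out in front of the flap's front edge on two posts 94 apart; can be pinched from above. It swings with the flap; with the flap shut it lies 234 in front of the hinge, 8 below it
- flap_hinge (a point): point on the flap's hinge axis midway across the tray (measured level: 45 in front of the stop's foot, 83.5 above it)
- narrow_case_mid (a point): centre of the narrow gauge case: dark plastic box 120 (x) by 42 (y) by 32 high (z), 0.22 kg or so, lying flat on the bench in front, to the left or right of the tray; it may go into the lane either end first
- wide_case_mid (a point): centre of the wide gauge case: dark plastic box 95 (x) by 60 (y) by 32 high (z), 0.26 kg or so; at the start it lies flat on the deck in the wide lane, 30 to 75 short of the stop, under the flap
- tin: round flat aluminium tin, 75 across, 36 high; a bystander about as big as the cases, lying out in front at one side of the tray
- driver: screwdriver, 190 long, black handle, lying beside the tray; bystander
- plug_gauge: plug gauge, a round aluminium bar with steel ends, 16 thick and 138 long, lying beside the tray; bystander
- cup: open grey cup, 72 across, 80 high; bystander
- spray: white bottle, 52 across, 130 high; bystander
- parts_box: open red box 150 x 110 x 50; bystander
There are look-alikes about, which are no part of the job. Leave any pink or purple look-alike of the part that bears narrow_case_mid alone.

How it is judged (in metres and radians):
On the way, in this order (a step that is already met when the one before it is completed fails the run):
1. the flap is lifted right up (past 1.2 rad) (value of joint flap above 1.2 rad), for 0.2 s.
2. both cases rest against the back stop, each in its lane (x of narrow_case_mid in the frame of tray between -0.065 and -0.055 m and y of narrow_case_mid in the frame of tray between 0.037 and 0.055 m and z of narrow_case_mid in the frame of tray between 0.01 and 0.021 m and angle between the x axis of each of narrow_case_mid, wide_case_mid and the x axis of tray, either way round below 0.12 rad and angle between each of narrow_case_mid, wide_case_mid's own z axis and vertical below 0.45 rad and x of wide_case_mid in the frame of tray between -0.0525 and -0.0425 m and y of wide_case_mid in the frame of tray between -0.047 and -0.029 m and z of wide_case_mid in the frame of tray between 0.01 and 0.021 m), for 0.2 s.
At the end, for the whole second after the job is handed in: Each case lies flat on the deck in the lane of its own width (centre within 9 mm of the lane's middle, within 0.12 rad of straight), its lower end within 5 mm of the back stop, at rest, and the flap is shut (below 0.06 rad) (all of step 2 and value of joint flap below 0.06 rad and linear speed of each of narrow_case, wide_case below 0.02 m/s); the robot touches nothing.
It fails at once if a bystander (tin, screwdriver, plug gauge, cup, bottle or red box) is knocked more than 30 mm from its place (distance of any of tin, driver, plug_gauge, cup, spray, parts_box from where it was at the start of the episode above 0.03 m).
It also fails if it takes over 72 s, if anything falls off the work surface, if the arm or the gripper's body presses on something with over 40 N, if the wrist force passes 120 N, or if a joint passes its speed limit or range.

## Working session

There is one attempt and no reset: what is moved stays moved. The work goes in short steps, Python scripts to look and compute and a shell command to move; the robot and the scene stay as the last step left them, time stands still between calls to the robot, and variables do not carry over. Pictures are saved under pics/ and viewed, at most 10 in all, crops included, and the job is handed in when it is done.

```bash
mkdir -p pics
cat > h.py <<'E'
import numpy as np, cv2
from station import r, vision
def cam(name):
    m=vision.camera_model(name); s=r.sense()
    p,d=vision.capture(name)
    f=192/np.tan(np.radians(m["vertical_fov"])/2)
    if name=="wrist":
        T=np.eye(4);T[:3,:3]=s["ee_rot"];T[:3,3]=s["tcp_pos"];T=T@np.array(m["mount"])
    else: T=np.array(m["extrinsics"])
    v,u=np.mgrid[0:384,0:512]; x=(u-m["cx"])/f; y=(v-m["cy"])/f
    if name=="wrist":
        th=np.hypot(x,y); k=np.tan(th)/np.maximum(th,1e-9); x=x*k;y=y*k
    P=np.stack([x*d,y*d,d],-1)@T[:3,:3].T+T[:3,3]
    P[d==0]=np.nan
    return p,P
def save(p,n): cv2.imwrite("pics/"+n,p[:,:,::-1])
E
python3 - <<'E'
from h import *
print({k:np.round(v,3).tolist() if not isinstance(v,(int,float)) else v for k,v in r.sense().items()})
im=[]
for c in("scene","top"):
    p,P=cam(c); np.save(c+"P.npy",P); np.save(c+"I.npy",p); im.append(p); save(p,c+".png")
    for t in("tray","narrow_case_mid","wide_case_mid","flap","flap_bar","tin","driver","plug_gauge","cup","spray","parts_box"):
        for o in vision.cut_out(c,t)[:3]:
            R=o["region"]; q=P[R]; q=q[~np.isnan(q[:,0])]
            print(c,t,round(o["conf"],2),np.round(o["uv"]),R.sum(),np.round(np.median(q,0),3) if len(q) else 0, np.round(np.percentile(q,97,axis=0),3) if len(q) else 0)
E
```

```text
{'time_s': 0.0, 'joints': [85.577, 22.089, 0.379, -0.031, -68.412, -14.816], 'joint_velocities': [-0.044, -0.021, 0.057, 0.061, -0.024, 0.103], 'effort': [0.001, -39.066, 18.74, 4.22, 0.011, -0.0], 'tcp_pos': [0.206, 0.59, 0.404], 'ee_rot': [[0.944, -0.33, -0.001], [-0.33, -0.944, -0.002], [0.0, 0.002, -1.0]], 'wrist_force': [-0.483, 1.272, 0.247], 'moment': [-0.008, -0.051, -0.004], 'gripper_force': 0.0, 'gripper_width': 0.9984557007661791}
scene tray 0.89 [227. 194.] 6549 [0.63  0.049 0.111] [0.756 0.131 0.124]
scene tray 0.61 [317. 244.] 564 [0.456 0.31  0.03 ] [0.511 0.328 0.036]
scene tray 0.47 [249. 268.] 231 [0.681 0.264 0.012] [0.74  0.286 0.019]
scene narrow_case_mid 0.91 [312. 205.] 535 [0.399 0.183 0.029] [0.447 0.223 0.036]
scene narrow_case_mid 0.9 [402. 319.] 771 [0.376 0.622 0.03 ] [0.412 0.673 0.036]
scene narrow_case_mid 0.59 [320. 244.] 592 [0.456 0.31  0.03 ] [0.511 0.328 0.036]
scene wide_case_mid 0.37 [319. 244.] 534 [0.456 0.312 0.03 ] [0.511 0.329 0.036]
scene flap 0.71 [232. 181.] 3585 [0.588 0.023 0.116] [0.68  0.116 0.125]
scene flap_bar 0.62 [231. 180.] 356
[... 1027 characters left out ...]
8] [0.68  0.111 0.129]
top flap_bar 0.22 [224. 163.] 116 [0.673 0.256 0.014] [0.734 0.279 0.023]
top tin 0.65 [361. 219.] 278 [ 0.458 -0.307  0.036] [ 0.491 -0.275  0.045]
top driver 0.65 [349. 174.] 143 [ 0.642 -0.246  0.024] [ 0.769 -0.236  0.032]
top plug_gauge 0.75 [214. 218.] 323 [0.448 0.298 0.031] [0.505 0.319 0.04 ]
top plug_gauge 0.73 [204. 158.] 151 [0.684 0.344 0.089] [0.712 0.371 0.135]
top cup 0.54 [179. 180.] 295 [0.599 0.429 0.016] [0.627 0.463 0.084]
top spray 0.63 [364. 222.] 254 [ 0.458 -0.31   0.036] [ 0.488 -0.277  0.045]
top spray 0.44 [203. 157.] 161 [0.685 0.344 0.088] [0.714 0.37  0.134]
top parts_box 0.65 [378. 166.] 1077 [ 0.693 -0.396  0.008] [ 0.764 -0.327  0.054]
```

View pics/scene.png

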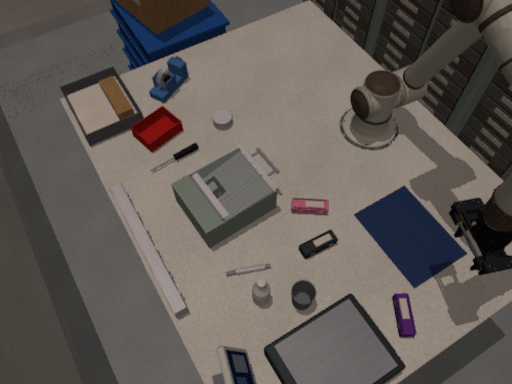

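View pics/top.png

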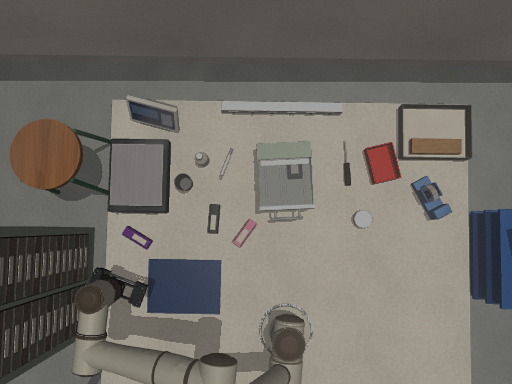

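The scene view shows the dark case with the white label at about (318,244), which is the real narrow case at roughly (0.455, 0.305). The pink one at (310,206) and the purple one at (402,317) are look-alikes. The tray is at (227,193) with its bar towards the robot. The tin (222,120) and driver (180,155) lie to its right and the plug gauge (248,269) to its left.

I'll move to a close viewing pose.

```bash
python3 -m creep '[[1,38,40,0,0,0,7],[1,76,80,0,0,0,14],[1,114,120,0,0,0,21],[1,152,160,0,0,0,28],[1,190,200,0,0,0,35],[1,228,240,0,0,0,42],[1,266,280,0,0,0,49],[1,304,320,0,0,0,56]]'
```

```text
time_s: 1.87
tcp_pos: [0.3433, 0.2842, 0.4051]
ee_rot: [[0.25, -0.968, 0.001], [-0.968, -0.25, 0.001], [-0.001, -0.001, -1.0]]
wrist_force: [1.6, -0.5, -0.2]
gripper_width: 0.999
gripper_force: 0.0
```

Run:
```python
from h import *
s=r.sense(); print(s["time_s"],np.round(s["tcp_pos"],3),np.round(s["ee_rot"],3).tolist(),np.round(s["joints"],1))
print({k:np.round(v,4).tolist() for k,v in vision.camera_model("wrist").items()})
```

```text
1.8667 [0.343 0.284 0.405] [[0.25, -0.968, 0.001], [-0.968, -0.25, 0.001], [-0.001, -0.001, -1.0]] [ 60.6   4.2 -23.2   0.  -62.5 -46.2]
{'vertical_fov': 65.7065, 'cx': 250.1776, 'cy': 193.2095, 'mount': [[0.0001, -0.9641, -0.2654, 0.0724], [1.0, -0.0001, 0.0009, 0.0006], [-0.0009, -0.2654, 0.9641, 0.021], [0.0, 0.0, 0.0, 1.0]]}
```

```bash
python3 -m creep '[[1,36,-18,-8,0,0,3],[1,72,-36,-15,0,0,6],[1,109,-53,-23,0,0,9],[1,145,-70,-30,0,0,12],[1,181,-88,-38,0,0,14],[1,217,-106,-45,0,0,14],[1,217,-106,-45,0,0,14]]'
python3 - <<'E'
from h import *
p,P=cam("wrist"); np.save("w.npy",P); save(p,"w1.png")
for t in("narrow_case_mid","wide_case_mid","flap_bar","flap","tray"):
    for o in vision.cut_out("wrist",t)[:3]:
        R=o["region"]; q=P[R]; q=q[~np.isnan(q[:,0])]
        print(t,round(o["conf"],2),np.round(o["uv"]),R.sum(),np.round(np.median(q,0),3), np.round(np.percentile(q,[3,97],axis=0),3).tolist())
        np.save(f"R_{t}_{o['conf']:.2f}.npy",R)
E
```

```text
time_s: 2.45
tcp_pos: [0.5042, 0.0993, 0.4511]
ee_rot: [[0.007, -1.0, 0.004], [-1.0, -0.007, -0.001], [0.001, -0.004, -1.0]]
wrist_force: [0.5, 0.8, 0.7]
gripper_width: 1.001
gripper_force: 0.0
narrow_case_mid 0.84 [316. 210.] 1761 [0.409 0.161 0.031] [[0.345, 0.13, 0.014], [0.446, 0.195, 0.032]]
flap_bar 0.96 [190. 106.] 33582 [0.57  0.013 0.117] [[0.458, -0.086, 0.11], [0.676, 0.112, 0.125]]
flap 0.7 [192. 104.] 33878 [0.569 0.013 0.117] [[0.457, -0.086, 0.11], [0.676, 0.112, 0.125]]
tray 0.8 [168. 105.] 40788 [0.592 0.015 0.116] [[0.47, -0.085, 0.107], [0.74, 0.114, 0.125]]
tray 0.66 [284. 291.] 1770 [0.451 0.295 0.031] [[0.393, 0.279, 0.016], [0.505, 0.318, 0.032]]
```

View pics/w1.png

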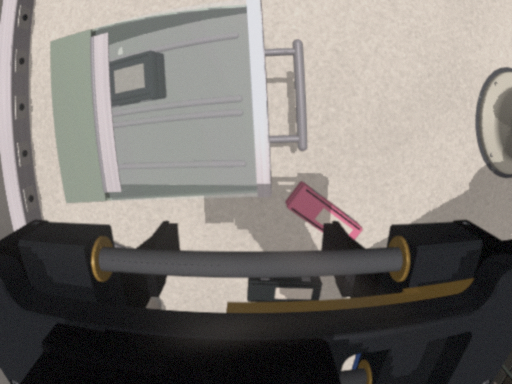

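The wrist view shows:
- the tray, with the hood at columns 52-105
- the bar at (300,95), running along rows 42-148
- the wide case under the flap at (137,78)
- the pink look-alike at (323,210)
- the narrow case at (284,290), partly hidden by the gripper

Next I fit the tray's pose from depth.

Run:
```python
from h import *
import glob
P=np.load("w.npy")
def line(c0,c1,r0,r1,zlo,zhi,label):
    q=P[r0:r1,c0:c1].reshape(-1,3); q=q[(q[:,2]>zlo)&(q[:,2]<zhi)]
    print(label,len(q),np.round(np.median(q,0),4),np.round(q.min(0),3),np.round(q.max(0),3)); return q
b=line(288,312,55,135,.07,.2,"bar"); 
k=np.polyfit(b[:,1],b[:,0],1); print("bar slope",k, "toward yaw deg",np.degrees(np.arctan(-k[0])))
top=b[b[:,2]>np.percentile(b[:,2],70)]; print("bar top",np.round(top.mean(0),4),b[:,2].max())
h=line(60,85,50,190,.09,.13,"hood")
f=line(130,235,25,180,.10,.16,"flap"); A=np.c_[f[:,:2],np.ones(len(f))]; print(np.linalg.lstsq(A,f[:,2],rcond=None)[0])
# all pts near tray height, min-area rect
q=P.reshape(-1,3); m=(q[:,2]>.095)&(q[:,2]<.14)&(q[:,0]>.47)&(q[:,0]<.85)&(abs(q[:,1])<.2)
rect=cv2.minAreaRect((q[m][:,:2]*1000).astype(np.float32)); print(rect)
for r_ in (50,80,105,130,160): print(r_,[ (c,*np.round(P[r_,c]*1000).tolist()) for c in range(40,130,6)])
# narrow case on the bench
for n in("top","scene"):
    Q=np.load(n+"P.npy").reshape(-1,3); m=(Q[:,2]>.026)&(Q[:,2]<.04)&(Q[:,0]>.37)&(Q[:,0]<.53)&(Q[:,1]>.24)&(Q[:,1]<.36)
    print(n,m.sum(),cv2.minAreaRect((Q[m][:,:2]*1000).astype(np.float32)))
```

```text
bar 850 [0.4539 0.0049 0.1211] [ 0.446 -0.037  0.114] [0.466 0.048 0.124]
bar slope [-0.06351627  0.45399978] toward yaw deg 3.6343318376329052
bar top [0.4531 0.0053 0.1223] 0.12416698236687568
hood 3451 [0.7236 0.0227 0.1079] [ 0.701 -0.067  0.105] [0.749 0.112 0.111]
flap 16196 [0.5777 0.013  0.1169] [ 0.521 -0.081  0.109] [0.644 0.099 0.124]
[-0.07761318 -0.00578306  0.16178482]
((610.7293701171875, 14.582115173339844), (287.55755615234375, 215.33340454101562), 3.562816619873047)
50 [(40, 867.0, -108.0, -0.0), (46, 853.0, -105.0, -0.0), (52, 755.0, -70.0, 108.0), (58, 744.0, -68.0, 108.0), (64, 735.0, -66.0, 107.0), (70, 726.0, -64.0, 107.0), (76, 717.0, -63.0, 107.0), (82, 706.0, -61.0, 108.0), (88, 698.0, -60.0, 107.0), (94, 688.0, -57.0, 111.0), (100, 679.0, -56.0, 110.0), (106, 671.0, -55.0, 112.0), (112, 663.0, -54.0, 111.0), (118, 655.0, -52.0, 112.0), (124, 647.0, -52.0, 111.0)]
80 [(40, 867.0, -54.0, -2.0), (46, 851.0, -51.0, 0.0), (52, 754.0, -30.0, 107.0), (58, 743.0, -28.0, 108.0), (64, 734.0, -27.0, 107.0), (70, 724.0, -26.0, 107.0), (76, 715.0, -24.0, 108.0), (82, 70
[... 917 characters left out ...]
), (112, 664.0, 40.0, 111.0), (118, 656.0, 41.0, 111.0), (124, 648.0, 41.0, 111.0)]
160 [(40, 875.0, 87.0, -0.0), (46, 862.0, 88.0, -2.0), (52, 846.0, 88.0, -0.0), (58, 833.0, 89.0, -1.0), (64, 741.0, 74.0, 107.0), (70, 731.0, 74.0, 106.0), (76, 720.0, 74.0, 108.0), (82, 711.0, 74.0, 108.0), (88, 703.0, 75.0, 107.0), (94, 693.0, 75.0, 108.0), (100, 684.0, 75.0, 109.0), (106, 675.0, 75.0, 111.0), (112, 666.0, 75.0, 111.0), (118, 658.0, 76.0, 111.0), (124, 650.0, 76.0, 111.0)]
top 263 ((450.0169677734375, 298.5436706542969), (43.453826904296875, 119.83863067626953), 86.08654022216797)
scene 443 ((452.25750732421875, 307.1922912597656), (43.1486701965332, 121.46977996826172), 86.83795166015625)
```

```bash
python3 -m creep '[[-0.45,31,17,10,0,0,-1],[-0.45,62,34,20,0,0,-2],[-0.45,94,51,40,0,0,-3.2],[-0.45,94,51,75,0,0,-3.2],[-0.45,94,51,110,0,0,-3.2],[-0.45,94,51,140,0,0,-3.2],[-0.45,94,51,160,0,0,-3.2],[-0.45,94,51,172,0,0,-3.2]]'; python3 -m creep '[[-1,0,0,0,0,0,0],[-1,0,0,0,0,0,0],[-1,0,0,0,0,0,0],[-1,0,0,0,0,0,0],[-1,0,0,0,0,0,0]]'
```

```text
time_s: 3.42
tcp_pos: [0.4497, 0.0095, 0.2755]
ee_rot: [[0.071, -0.997, -0.004], [-0.997, -0.071, -0.001], [0.001, 0.004, -1.0]]
wrist_force: [-0.5, -0.5, 0.2]
gripper_width: 0.478
gripper_force: 0.0
time_s: 3.83
tcp_pos: [0.4525, 0.0094, 0.2794]
ee_rot: [[0.07, -0.997, 0.007], [-0.998, -0.07, 0.002], [-0.001, -0.007, -1.0]]
wrist_force: [4.4, -0.7, -1.6]
gripper_width: 0.114
gripper_force: 30.0
```

```bash
python3 -m creep '[[-1,0,-2.2,-23.3,0,0,0],[-1,0,-6.8,-46.3,0,0,0],[-1,0,-13.6,-68.6,0,0,0],[-1,0,-22.6,-90.2,0,0,0],[-1,0,-33.7,-110.8,0,0,0],[-1,0,-46.8,-130.2,0,0,0],[-1,0,-61.8,-148.2,0,0,0],[-1,0,-78.5,-164.6,0,0,0]]'
```

```text
time_s: 4.5
tcp_pos: [0.5314, 0.0143, 0.4412]
ee_rot: [[0.068, -0.998, 0.006], [-0.998, -0.068, 0.002], [-0.002, -0.006, -1.0]]
wrist_force: [16.3, -3.1, -24.4]
gripper_width: 0.109
gripper_force: 31.3
```

```bash
python3 -m creep '[[-1,0,-19.8,-12.3,0,0,0],[-1,0,-39.2,-24.8,0,0,0],[-1,0,-59.8,-35.2,0,0,0],[-1,0,-81.3,-43.6,0,0,0],[-1,0,-103.6,-49.8,0,0,0],[-1,0,-126.3,-53.8,0,0,0],[-1,0,-149.4,-55.4,0,0,0],[-1,0,-172.6,-54.8,0,0,0]]'
```

```text
time_s: 5.17
tcp_pos: [0.7015, 0.0253, 0.4954]
ee_rot: [[0.068, -0.998, -0.008], [-0.998, -0.068, -0.001], [0.001, 0.008, -1.0]]
wrist_force: [-2.3, -2.9, -6.2]
gripper_width: 0.096
gripper_force: 30.2
```

```bash
python3 -m creep '[[-0.45,0,0,0,0,0,0],[-0.45,0,0,0,0,0,0],[-0.45,0,0,0,0,0,0],[-0.3,0,0,-20,0,0,0],[-0.3,0,0,-45,0,0,0],[-0.3,0,25,-45,0,0,7],[-0.3,0,65,-45,0,0,14],[-0.3,0,105,-35,0,0,21]]'
python3 - <<'E'
from h import *
s=r.sense(); print(np.round(s["joints"],1))
E
```

```text
time_s: 5.83
tcp_pos: [0.5948, 0.0187, 0.5348]
ee_rot: [[-0.299, -0.954, 0.006], [-0.954, 0.299, 0.001], [-0.003, -0.005, -1.0]]
wrist_force: [0.2, -0.1, 0.8]
gripper_width: 0.35
gripper_force: 0.0
[ 17.4  15.7   9.5   0.  -83.5 -34.8]
```

```bash
cat >> h.py <<'E'
from scipy.spatial.transform import Rotation as Rn
psi=np.radians(3.6); F=np.array([.732,.0223,.021]); c,s_=np.cos(psi),np.sin(psi); a=np.radians(15)
TR=np.array([[c*np.cos(a),-s_,c*np.sin(a)],[s_*np.cos(a),c,s_*np.sin(a)],[-np.sin(a),0,np.cos(a)]])
def tray(p): return F+TR@(np.array(p)/1000)
def totray(P): return (np.asarray(P)-F)@TR*1000
def down(yaw,pitch=0): # tool z down, x at yaw; pitch: tips lean to robot (deg, about tray y)
    R=Rn.from_euler("z",yaw,degrees=True).as_matrix()@np.diag([1,-1,-1])
    return Rn.from_rotvec(TR[:,1]*np.radians(pitch)).as_matrix()@R
def goal(pt,R,L):
    "tool shift mm, rotvec deg that brings the point L m ahead of the TCP to pt"
    s=r.sense(); R0=np.array(s["ee_rot"]); t=np.array(pt)-R[:,2]*L
    return np.round(R0.T@(t-s["tcp_pos"])*1000,1), np.round(Rn.from_matrix(R0.T@R).as_rotvec(degrees=True),1), np.round(t,3)
E
python3 - <<'E'
from h import *
R=down(-176.4)
print(R.round(2).tolist())
for p in ([-185,-38,90],[-185,-38,14],[-104,-38,14]): print(p,tray(p).round(3),goal(tray(p),R,.182))
E
```

```text
[[-1.0, -0.06, 0.0], [-0.06, 1.0, 0.0], [0.0, 0.0, -1.0]]
[-185, -38, 90] [ 0.579 -0.025  0.156] (array([ 47.2,   2.7, 196.8]), array([-0.2,  0.3, 69. ]), array([ 0.579, -0.025,  0.338]))
[-185, -38, 14] [ 0.56  -0.027  0.082] (array([ 54.5,  21.5, 270.1]), array([-0.2,  0.3, 69. ]), array([ 0.56 , -0.027,  0.264]))
[-104, -38, 14] [ 0.638 -0.022  0.061] (array([ 26.5, -51.5, 291.5]), array([-0.2,  0.3, 69. ]), array([ 0.638, -0.022,  0.243]))
```

```bash
python3 -m creep '[[-1,7,3,25,0,0,7],[-1,14,6,50,0,0,14],[-1,21,9,75,0,0,21],[-1,28,12,100,0,0,28],[-1,35,15,120,0,0,35],[-1,42,18,130,0,0,42],[-1,48,21,140,0,0,49],[-1,54,21.5,150,0,0,56]]'
python3 - <<'E'
from h import *
R=down(-176.4)
for p in ([-185,-38,30],[-185,-38,14],[-104,-38,14]): print(p,goal(tray(p),R,.182))
E
```

```text
time_s: 6.5
tcp_pos: [0.5587, -0.0267, 0.3833]
ee_rot: [[-0.958, -0.287, 0.002], [-0.287, 0.958, 0.001], [-0.002, 0.0, -1.0]]
wrist_force: [0.2, -0.5, -0.4]
gripper_width: 0.01
gripper_force: 0.0
[-185, -38, 30] (array([ -4.8,  -1.2, 103.5]), array([ 0. ,  0.1, 13. ]), array([ 0.564, -0.026,  0.28 ]))
[-185, -38, 14] (array([ -0.7,  -0.2, 118.9]), array([ 0. ,  0.1, 13. ]), array([ 0.56 , -0.027,  0.264]))
[-104, -38, 14] (array([-76.9, -17.9, 140. ]), array([ 0. ,  0.1, 13. ]), array([ 0.638, -0.022,  0.243]))
```

```bash
python3 -m creep '[[-1,0,0,35,0,0,7],[-1,0,0,70,0,0,13],[-1,0,0,100,0,0,13],[-1,0,0,112,0,0,13],[-1,-1,0,119,0,0,13],[-1,-1,0,119,0,0,13]]'
python3 - <<'E'
from h import *
R=down(-176.4)
s=r.sense(); print(totray(np.array(s["tcp_pos"])+np.array(s["ee_rot"])[:,2]*.182))
for p in ([-185,-38,14],[-104,-38,14]): print(p,goal(tray(p),R,.182))
E
```

```text
time_s: 7.0
tcp_pos: [0.5608, -0.0261, 0.2631]
ee_rot: [[-0.998, -0.07, -0.001], [-0.07, 0.998, -0.0], [0.001, -0.0, -1.0]]
wrist_force: [-0.2, 0.1, -0.3]
gripper_width: 0.001
gripper_force: 0.0
[-183.62997364  -37.53925513   13.03606598]
[-185, -38, 14] (array([ 1.2, -0.5, -1.3]), array([-0. , -0. ,  0.4]), array([ 0.56 , -0.027,  0.264]))
[-104, -38, 14] (array([-77.1,  -1. ,  19.6]), array([-0. , -0. ,  0.4]), array([ 0.638, -0.022,  0.243]))
```

Push down the lane at about 100 mm/s, slowing at the end.

```bash
python3 -m creep '[[-1,-10,0,2,0,0,0],[-1,-21,0,5,0,0,0],[-1,-32,0,8,0,0,0],[-1,-43,0,11,0,0,0],[-1,-53,0,13.5,0,0,0],[-1,-62,0,16,0,0,0],[-1,-69,-1,17.5,0,0,0],[-1,-74,-1,19,0,0,0]]';  python3 -m creep '[[-1,-2,0,0.5,0,0,0],[-1,-4,0,1,0,0,0],[-1,-4,0,1,0,0,0]]'
python3 - <<'E'
from h import *
s=r.sense(); print(totray(np.array(s["tcp_pos"])+np.array(s["ee_rot"])[:,2]*.182))
E
```

```text
time_s: 7.67
tcp_pos: [0.6362, -0.0221, 0.2443]
ee_rot: [[-0.998, -0.069, -0.0], [-0.069, 0.998, -0.0], [0.0, -0.0, -1.0]]
wrist_force: [-7.8, 1.5, 9.4]
gripper_width: 0.006
gripper_force: 6.0
time_s: 7.92
tcp_pos: [0.6376, -0.0221, 0.2439]
ee_rot: [[-0.998, -0.069, -0.008], [-0.069, 0.998, -0.001], [0.008, -0.001, -1.0]]
wrist_force: [-9.1, 0.8, 8.9]
gripper_width: -0.001
gripper_force: 5.5
[-105.6917283   -38.49174163   13.9962304 ]
```

```bash
python3 -m creep '[[-1,-2,0,0,0,0,0],[-1,-4,0,0.5,0,0,0],[-1,-4,0,0.5,0,0,0],[-1,-4,0,0.5,0,0,0]]'
python3 - <<'E'
from h import *
s=r.sense(); print(totray(np.array(s["tcp_pos"])+np.array(s["ee_rot"])[:,2]*.182))
p,P=cam("top"); np.save("t2.npy",P)
for o in vision.cut_out("top","wide_case_mid"):
    q=P[o["region"]]; q=q[~np.isnan(q[:,0])]; print(o["conf"],o["uv"],np.median(totray(q),0),np.percentile(totray(q),[3,97],axis=0).round())
q=totray(P.reshape(-1,3)); m=(q[:,2]>25)&(q[:,2]<40)&(q[:,1]<0)&(q[:,1]>-80)&(q[:,0]>-230)&(q[:,0]<-50); print(m.sum(), q[m][:40].round())
E
```

```text
time_s: 8.25
tcp_pos: [0.6392, -0.0219, 0.2437]
ee_rot: [[-0.998, -0.068, -0.015], [-0.068, 0.998, -0.002], [0.015, -0.001, -1.0]]
wrist_force: [-17.9, 2.6, 15.9]
gripper_width: 0.006
gripper_force: 10.2
[-105.38264529  -38.4911275    13.96751681]
0.43 [214.2, 220.7] [-259.34026112  292.45250105  -58.89510315] [[-311.  272.  -75.]
 [-206.  315.  -42.]]
0 []
```

```bash
python3 -m creep '[[-1,8,0,-4,0,0,0],[-1,20,0,-40,0,0,0],[-1,30,20,-75,0,0,1],[0,45,55,-100,0,0,3],[1,55,95,-106,0,0,5],[1,60,135,-106,0,0,7],[1,62,175,-106,0,0,7],[1,62,215,-106,0,0,7]]'
python3 - <<'E'
from h import *
print(goal([.56,.30,.35],down(-183.7),0))
E
```

```text
time_s: 9.02
tcp_pos: [0.5658, 0.1904, 0.3498]
ee_rot: [[-0.999, 0.053, 0.002], [0.053, 0.999, 0.002], [-0.002, 0.002, -1.0]]
wrist_force: [0.7, -0.1, -0.7]
gripper_width: 0.299
gripper_force: 0.0
(array([ 11.6, 109.2,  -0. ]), array([0.1, 0.1, 0.7]), array([0.56, 0.3 , 0.35]))
```

```bash
python3 -m creep '[[1,3,37,0,0,0,0.7],[1,6,74,0,0,0,0.7],[1,10,107,0,0,0,0.7],[1,10,107,0,0,0,0.7]]'
python3 - <<'E'
from h import *
p,P=cam("wrist"); save(p,"w2.png")
for o in vision.cut_out("wrist","narrow_case_mid")[:3]:
    R=o["region"]&(P[...,2]>.024)&(P[...,2]<.045)
    print(o["conf"],o["uv"],R.sum(),cv2.minAreaRect((P[R][:,:2]*1000).astype(np.float32)),np.median(P[R][:,2]))
    print("mean",P[R].mean(0))
E
```

```text
time_s: 9.35
tcp_pos: [0.562, 0.3015, 0.3485]
ee_rot: [[-0.998, 0.06, 0.003], [0.06, 0.998, 0.002], [-0.002, 0.003, -1.0]]
wrist_force: [0.7, -0.2, 0.1]
gripper_width: 0.603
gripper_force: 0.0
0.93 [244.6, 75.9] 4821 ((448.3877258300781, 302.4385681152344), (42.7938232421875, 119.40489196777344), 87.24071502685547) 0.031115133316565458
mean [0.44986163 0.30229829 0.03106658]
0.83 [124.4, 45.9] 3414 ((394.2054443359375, 174.4094696044922), (42.757164001464844, 117.92724609375), 55.575843811035156) 0.031192616592726846
mean [0.39884883 0.17435059 0.03094807]
0.57 [481.2, 26.9] 1680 ((366.7513427734375, 614.6289672851562), (119.62353515625, 43.75086212158203), 60.869483947753906) 0.030700148337577365
mean [0.37065624 0.61119938 0.03037032]
```

View pics/w2.png

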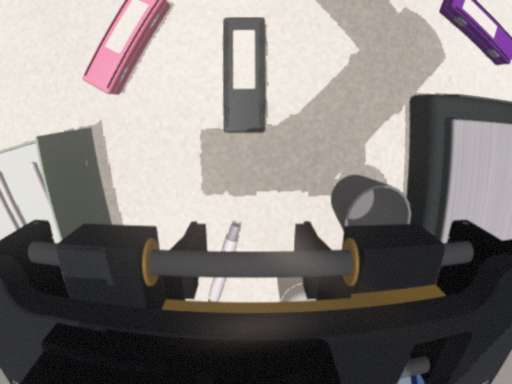

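The view shows the narrow case at (244,75), upright and clear of its neighbours. Its measured size of 119 x 43, at height 31 mm, matches. Now for the grasp.

Run:
```python
from h import *
print(goal([.449,.3025,.013],down(-182.8),.182))
```

```text
(array([113.2,  -2.1, 153.3]), array([ 0. ,  0. , -0.8]), array([0.449, 0.302, 0.195]))
```

```bash
python3 -m creep '[[1,38,-1,5,0,0,-0.8],[1,76,-1,20,0,0,-0.8],[1,107,-2,45,0,0,-0.8],[1,113,-2,80,0,0,-0.8],[1,113,-2,110,0,0,-0.8],[1,113,-2,135,0,0,-0.8],[1,113,-2,147,0,0,-0.8],[1,113,-2,153,0,0,-0.8]]'; python3 -m creep '[[0,0,0,0,0,0,0],[-0.5,0,0,0,0,0,0],[-0.5,0,0,0,0,0,0],[-0.5,0,0,0,0,0,0],[-0.5,0,0,0,0,0,0],[-0.5,0,0,0,0,0,0],[-0.5,0,0,0,0,0,0]]'
```

```text
time_s: 10.12
tcp_pos: [0.4492, 0.2997, 0.1938]
ee_rot: [[-0.999, 0.053, -0.002], [0.053, 0.999, -0.003], [0.002, -0.003, -1.0]]
wrist_force: [0.3, 0.0, 0.5]
gripper_width: 1.003
gripper_force: 0.0
time_s: 10.7
tcp_pos: [0.4494, 0.3015, 0.1961]
ee_rot: [[-0.999, 0.051, 0.001], [0.051, 0.999, 0.001], [-0.001, 0.001, -1.0]]
wrist_force: [-0.4, 0.3, -0.5]
gripper_width: 0.556
gripper_force: 0.0
```

```bash
python3 -m creep '[[-1,0,0,0,0,0,0],[-1,0,0,0,0,0,0],[-1,0,0,0,0,0,0],[-1,0,0,-15,0,0,0],[-1,0,0,-50,0,0,0],[-1,0,0,-90,0,0,0],[-1,0,0,-130,0,0,0],[-1,0,0,-160,0,0,0]]'
python3 - <<'E'
from h import *
R=down(-176.4,15); print(R.round(3).tolist())
for p in ([-165,46,120],[-165,46,60],[-160,46,15]): print(p,goal(tray(p),R,.182))
E
```

```text
time_s: 11.37
tcp_pos: [0.4492, 0.3012, 0.3581]
ee_rot: [[-0.999, 0.051, 0.001], [0.051, 0.999, 0.001], [-0.001, 0.001, -1.0]]
wrist_force: [0.4, 1.5, -2.1]
gripper_width: 0.48
gripper_force: 30.0
[[-0.964, -0.063, -0.258], [-0.061, 0.998, -0.016], [0.259, -0.0, -0.966]]
[-165, 46, 120] (array([-210.8, -227.6,    2.6]), array([ 0.9, 15. , -6.5]), array([0.648, 0.063, 0.355]))
[-165, 46, 60] (array([-195.3, -229.4,   60.6]), array([ 0.9, 15. , -6.5]), array([0.633, 0.062, 0.297]))
[-160, 46, 15] (array([-188.5, -230.2,  105.3]), array([ 0.9, 15. , -6.5]), array([0.626, 0.062, 0.253]))
```

```bash
python3 -m creep '[[-1,-26,-28,0,0,0,-1],[-1,-52,-57,0,0,2,-2],[-1,-79,-85,0,0,4,-3],[-1,-105,-114,0,0,6,-4],[-1,-132,-142,0,0,8.5,-5],[-1,-158,-170,0,0,11,-6],[-1,-185,-199,0,0.5,13,-6.5],[-1,-211,-228,2,0.9,15,-6.5]]'; python3 -m creep '[[-1,0,0,0,0,0,0],[-1,0,0,0,0,0,0]]';python3 - <<'E'
from h import *
R=down(-176.4,15); s=r.sense()
print(totray(np.array(s["tcp_pos"])+np.array(s["ee_rot"])[:,2]*.182))
for p in ([-165,46,60],[-160,46,25],[-160,46,15]): print(p,goal(tray(p),R,.182))
p,P=cam("wrist"); save(p,"w3.png")
E
```

```text
time_s: 12.03
tcp_pos: [0.6494, 0.0612, 0.3527]
ee_rot: [[-0.963, -0.063, -0.261], [-0.06, 0.998, -0.017], [0.262, -0.0, -0.965]]
wrist_force: [0.8, 0.4, -3.3]
gripper_width: 0.479
gripper_force: 30.0
time_s: 12.2
tcp_pos: [0.6492, 0.0608, 0.3507]
ee_rot: [[-0.963, -0.058, -0.263], [-0.056, 0.998, -0.016], [0.263, -0.001, -0.965]]
wrist_force: [-1.0, 0.2, -3.3]
gripper_width: 0.477
gripper_force: 30.0
[-163.64489272   43.67430747  115.71053031]
[-165, 46, 60] (array([ 1.9,  2.3, 55.7]), array([ 0. , -0.3, -0.3]), array([0.633, 0.062, 0.297]))
[-160, 46, 25] (array([-3.2,  2.4, 90.7]), array([ 0. , -0.3, -0.3]), array([0.628, 0.062, 0.262]))
[-160, 46, 15] (array([ -3.3,   2.4, 100.7]), array([ 0. , -0.3, -0.3]), array([0.626, 0.062, 0.253]))
```

View pics/w3.png

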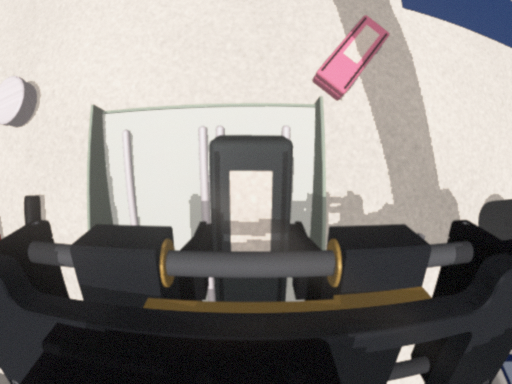

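The case is held level with the deck, with the rails at columns 128, 203, 220 and 288 around row 140. Before lowering it I check the tray frame against deck and rail depth.

Run:
```python
from h import *
p,P=cam("wrist"); q=totray(P)
d=q[120:200,145:190].reshape(-1,3); print("deck",np.nanmedian(d,0),np.polyfit(d[:,0],d[:,2],1),np.polyfit(d[:,1],d[:,2],1))
for row in (140,165,190):
    print(row,[(cc,*q[row,cc].round(0).astype(int).tolist()) for cc in list(range(84,136,3))+list(range(196,212,2))+list(range(284,326,3))])
c_=q[150:215,214:288].reshape(-1,3); c_=c_[c_[:,2]>90]; print("case",np.median(c_,0),np.percentile(c_,[2,98],axis=0), np.polyfit(c_[:,0],c_[:,2],1))
```

```text
** On entry to DLASCL parameter number  4 had an illegal value
 ** On entry to DLASCL parameter number  4 had an illegal value
 ** On entry to DLASCL parameter number  4 had an illegal value
 ** On entry to DLASCL parameter number  4 had an illegal value
 ** On entry to DLASCL parameter number  5 had an illegal value
 ** On entry to DLASCL parameter number  4 had an illegal valueTraceback (most recent call last):
  File "<stdin>", line 3, in <module>
    c, resids, rank, s = lstsq(lhs, rhs, rcond)
                         ~~~~~^^^^^^^^^^^^^^^^^
    x, resids, rank, s = _umath_linalg.lstsq(a, b, rcond,
                         ~~~~~~~~~~~~~~~~~~~^^^^^^^^^^^^^
                                             signature=signature)
                                             ^^^^^^^^^^^^^^^^^^^^
    raise LinAlgError("SVD did not converge in Linear Least Squares")
numpy.linalg.LinAlgError: SVD did not converge in Linear Least Squares
```

Run:
```python
from h import *
p,P=cam("wrist"); q=np.nan_to_num(totray(P),nan=-999)
d=q[120:200,145:190].reshape(-1,3); d=d[abs(d[:,2])<20]; print("deck",np.median(d,0),np.polyfit(d[:,0],d[:,2],1),np.polyfit(d[:,1],d[:,2],1))
for row in (140,190):
    print(row,[(cc,*q[row,cc,1:].round(0).astype(int).tolist()) for cc in list(range(84,136,3))+list(range(196,210,2))+list(range(284,326,3))])
c_=q[150:215,214:288].reshape(-1,3); c_=c_[c_[:,2]>90]; print("case",np.median(c_,0),np.percentile(c_,[2,98],axis=0), np.polyfit(c_[:,0],c_[:,2],1))
g=q[140:210,:][(q[140:210,:,2]>5)&(q[140:210,:,2]<12)&(abs(q[140:210,:,1]+76)<12)]; print("rail -76:",np.median(g,0),np.polyfit(g[:,0],g[:,1],1))
g=q[110:140,:][(q[110:140,:,2]>5)&(q[110:140,:,2]<12)&(abs(q[110:140,:,1]-76)<12)]; print("rail 76:",np.median(g,0))
```

```text
deck [-195.90777036  -34.5204523     1.85918091] [-1.67292131e-05  1.85432465e+00] [1.12572525e-03 1.89666972e+00]
140 [(84, -178, -82), (87, -106, 28), (90, -105, 25), (93, -103, 22), (96, -105, 14), (99, -105, 7), (102, -104, 2), (105, -100, 2), (108, -97, 2), (111, -93, 3), (114, -90, 2), (117, -86, 3), (120, -83, 3), (123, -76, 10), (126, -73, 10), (129, -73, 3), (132, -70, 2), (135, -66, 3), (196, -5, 2), (198, -2, 10), (200, 0, 9), (202, 2, 10), (204, 4, 8), (206, 4, 1), (208, 6, 1), (284, 63, 132), (287, 64, 132), (290, 83, 2), (293, 86, 2), (296, 88, 2), (299, 91, 3), (302, 94, 2), (305, 97, 2), (308, 100, 1), (311, 103, 1), (314, 104, 10), (317, 104, 21), (320, 105, 28), (323, 134, -78)]
190 [(84, -175, -63), (87, -105, 40), (90, -104, 36), (93, -104, 30), (96, -105, 23), (99, -104, 18), (102, -104, 12), (105, -104, 5), (108, -102, 2), (111, -99, 1), (114, -95, 3), (117, -92, 2), (120, -88, 3), (123, -84, 2), (126, -77, 10), (129, -74, 10), (132, -72, 7), (135, -71, 1), (196, -7, 1), (198, -5, 2), (200, -2, 9), (202, 1, 11), (204, 2, 9), (206, 4, 7), (208, 5, 2), (284, 63, 135), (287, 64, 134), (290, 66, 133), (293, 87, 1), (296, 90, 2), (299, 93, 2), (302, 96, 1), (305, 99, 1), (308, 102, 1), (311, 104, 4), (314, 105, 16), (317, 105, 28), (320, 105, 40), (323, 133, -62)]
case [-204.00099076   46.30203446  134.04586565] [[-219.50676092   28.36941414  132.6829491 ]
 [-187.60464912   63.73865019  135.39900069]] [4.28741647e-03 1.34921944e+02]
rail -76: [-183.82117564  -74.34454792    9.12212587] [-1.99233701e-03 -7.50162519e+01]
rail 76: [-221.85709778   76.15737295    9.00885335]
```

```bash
python3 -m creep '[[-1,0,1,25,0,-0.3,-0.3],[-1,0,1.5,50,0,-0.3,-0.3],[-1,-1,1.5,70,0,-0.3,-0.3],[-1,-2,1.5,82,0,-0.3,-0.3],[-1,-3,1.5,91,0,-0.3,-0.3],[-1,-3,1.5,96,0,-0.3,-0.3],[-1,-3,1.5,98,0,-0.3,-0.3],[-1,-3,1.5,98,0,-0.3,-0.3]]';python3 - <<'E'
from h import *
s=r.sense()
print(totray(np.array(s["tcp_pos"])+np.array(s["ee_rot"])[:,2]*.182))
E
```

```text
time_s: 13.02
tcp_pos: [0.6259, 0.0635, 0.2587]
ee_rot: [[-0.965, -0.069, -0.253], [-0.067, 0.998, -0.017], [0.253, 0.001, -0.967]]
wrist_force: [-0.2, -0.5, -3.3]
gripper_width: 0.48
gripper_force: 30.0
[-160.3047851    47.59857278   20.81964804]
```

```bash
python3 -m creep '[[-1,0,-1,2,0,0,0],[-1,0,-1.5,4,0,0,0],[-1,0,-1.5,4.5,0,0,0],[-1,0,-1.5,4.5,0,0,0]]';python3 - <<'E'
from h import *
s=r.sense()
print(totray(np.array(s["tcp_pos"])+np.array(s["ee_rot"])[:,2]*.182))
E
```

```text
time_s: 13.35
tcp_pos: [0.6253, 0.0614, 0.2549]
ee_rot: [[-0.965, -0.068, -0.252], [-0.066, 0.998, -0.016], [0.252, 0.001, -0.968]]
wrist_force: [0.4, 0.9, 0.2]
gripper_width: 0.482
gripper_force: 30.0
[-159.84905455   45.5949476    17.03782558]
```

```bash
python3 -m creep '[[0.38,0,0,0,0,0,0],[0.38,0,0,0,0,0,0],[0.38,0,0,0,0,0,0],[0.38,0,0,-10,0,0,0],[0.38,0,0,-30,0,0,0],[0.38,0,0,-55,0,0,0],[0,20,0,-65,0,-4,0],[-1,50,0,-65,0,-8,0]]';python3 - <<'E'
from h import *
R=down(-176.4)
for p in ([-250,46,60],[-248,46,14],[-129,46,14]): print(p,goal(tray(p),R,.182))
E
```

```text
time_s: 14.02
tcp_pos: [0.5957, 0.0595, 0.3319]
ee_rot: [[-0.992, -0.068, -0.107], [-0.068, 0.998, -0.006], [0.108, 0.001, -0.994]]
wrist_force: [0.3, 1.0, 1.0]
gripper_width: 0.612
gripper_force: 0.0
[-250, 46, 60] (array([91.1,  0.8, 16.2]), array([ 0. , -6.2,  0.3]), array([0.504, 0.054, 0.326]))
[-248, 46, 14] (array([96.2,  0.8, 61.9]), array([ 0. , -6.2,  0.3]), array([0.494, 0.053, 0.281]))
[-129, 46, 14] (array([-21.4,   0.2,  80.2]), array([ 0. , -6.2,  0.3]), array([0.608, 0.061, 0.25 ]))
```

```bash
python3 -m creep '[[-1,30,0,0,0,-3,0],[-1,65,1,0,0,-6,0],[-1,98,1,0,0,-6.2,0.3],[-1,98,1,20,0,-6.2,0.3],[-1,98,1,40,0,-6.2,0.3],[-1,98,1,55,0,-6.2,0.3],[-1,98,1,61,0,-6.2,0.3],[-1,98,1,61,0,-6.2,0.3]]';python3 - <<'E'
from h import *
R=down(-176.4); s=r.sense()
print(totray(np.array(s["tcp_pos"])+np.array(s["ee_rot"])[:,2]*.182))
for p in ([-200,46,14],[-129,46,14]): print(p,goal(tray(p),R,.182))
p,P=cam("top"); q=totray(P); m=(q[...,2]>27)&(q[...,2]<40)&(abs(q[...,1]-46)<40)&(q[...,0]>-225)&(q[...,0]<-60); q=q[m]; print(len(q), q.min(0),q.max(0),np.median(q,0)); save(p,"t3.png")
p,P=cam("scene"); save(cv2.resize(p[120:260,150:340],None,fx=4,fy=4),"s3.png")
E
```

```text
time_s: 14.68
tcp_pos: [0.4885, 0.053, 0.2798]
ee_rot: [[-0.998, -0.063, -0.011], [-0.063, 0.998, -0.001], [0.011, -0.001, -1.0]]
wrist_force: [0.7, -0.4, 0.6]
gripper_width: 0.042
gripper_force: 0.0
[-254.6953235    45.77037696   11.22433659]
[-200, 46, 14] (array([-51.6,   0.1,  10.9]), array([-0. , -0.6, -0. ]), array([0.54 , 0.056, 0.268]))
[-129, 46, 14] (array([-1.204e+02,  1.000e-01,  2.850e+01]), array([-0. , -0.6, -0. ]), array([0.608, 0.061, 0.25 ]))
191 [-194.15721936   21.11323685   27.32492723] [-100.76316559   63.05862216   39.96590383] [-146.23094889   43.84425553   34.52184059]
```

View pics/s3.png

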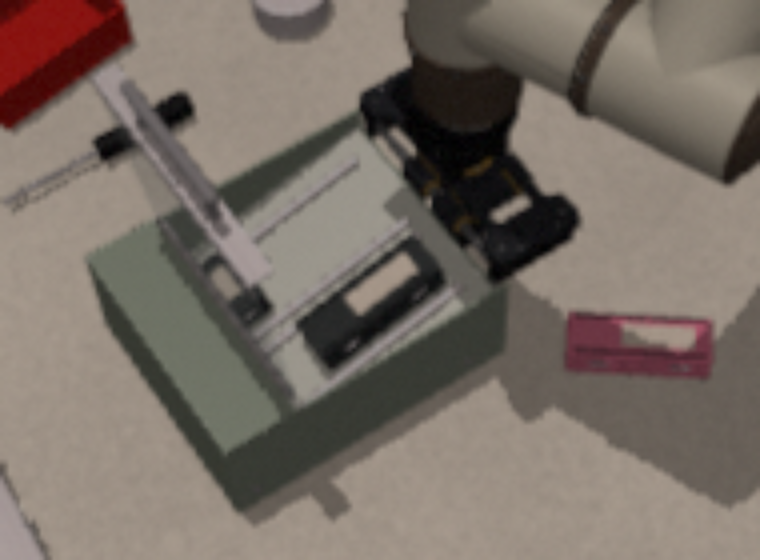

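The case lies flat in the narrow lane, around (370,300) in the crop, and the wide case is under the hood behind the raised flap. Now I push the narrow one down.

```bash
python3 -m creep '[[-1,-8,0,0,0,-0.6,0],[-1,-20,0,2.7,0,-0.6,0],[-1,-34,0,6.3,0,-0.6,0],[-1,-48,0,10,0,-0.6,0],[-1,-62,0,13.5,0,-0.6,0],[-1,-76,0,17,0,-0.6,0],[-1,-90,0,20.7,0,-0.6,0],[-1,-101,0,23.5,0,-0.6,0]]'; python3 -m creep '[[-1,-6,0,1.5,0,0,0],[-1,-11,0,3,0,0,0],[-1,-16,0,4,0,0,0],[-1,-19,0,5,0,0,0],[-1,-19,0,5,0,0,0]]'
python3 - <<'E'
from h import *
s=r.sense(); print(totray(np.array(s["tcp_pos"])+np.array(s["ee_rot"])[:,2]*.182))
E
```

```text
time_s: 15.45
tcp_pos: [0.5912, 0.0595, 0.2565]
ee_rot: [[-0.998, -0.063, 0.003], [-0.063, 0.998, 0.001], [-0.004, 0.0, -1.0]]
wrist_force: [-0.8, -0.4, 1.1]
gripper_width: 0.005
gripper_force: 0.6
time_s: 15.87
tcp_pos: [0.6076, 0.0604, 0.2513]
ee_rot: [[-0.998, -0.063, -0.003], [-0.063, 0.998, -0.001], [0.003, -0.001, -1.0]]
wrist_force: [-4.0, -0.0, 5.0]
gripper_width: 0.003
gripper_force: 2.9
[-130.61295967   45.76432051   15.04504044]
```

```bash
python3 -m creep '[[-1,-2,0,0.5,0,0,0],[-1,-4,0,1,0,0,0],[-1,-6,0,1.5,0,0,0],[-1,-6,0,1.5,0,0,0]]'
python3 - <<'E'
from h import *
s=r.sense(); print(totray(np.array(s["tcp_pos"])+np.array(s["ee_rot"])[:,2]*.182))
E
```

```text
time_s: 16.2
tcp_pos: [0.6101, 0.0607, 0.2511]
ee_rot: [[-0.998, -0.062, -0.013], [-0.062, 0.998, -0.003], [0.013, -0.002, -1.0]]
wrist_force: [-18.9, 2.5, 18.7]
gripper_width: 0.002
gripper_force: 11.5
[-130.00246178   45.62513256   14.93670172]
```

```bash
python3 -m creep '[[-1,8,0,-3,0,0,0],[-1,25,0,-35,0,0,0],[-1,55,10,-65,0,0,-4],[-1,85,20,-90,0,0,-11],[-1,107,30,-115,0,0,-18],[-1,107,40,-145,0,0,-25],[-1,107,47,-175,0,0,-32],[-1,107,47,-200,0,0,-39]]'; python3 -m creep '[[-1,0,0,0,0,0,-7],[-1,0,0,0,0,0,-14],[-1,0,0,0,0,0,-21],[-1,0,0,0,0,0,-28],[-1,0,0,0,0,0,-35],[-1,0,0,0,0,0,-42],[-1,0,0,0,0,0,-49],[-0.45,0,0,0,0,0,-51]]'
python3 - <<'E'
from h import *
p,P=cam("wrist"); save(p,"w4.png"); q=np.nan_to_num(totray(P),nan=-999)
for t,y in(("narrow_case_mid",46),("wide_case_mid",-38)):
    m=(q[...,2]>28)&(q[...,2]<38)&(abs(q[...,1]-y)<36)&(q[...,0]>-240)&(q[...,0]<-40); g=q[m]; print(t,len(g),g.min(0).round(1),g.max(0).round(1),np.percentile(g,[1,99],axis=0).round(1).tolist())
E
```

```text
time_s: 16.87
tcp_pos: [0.5036, 0.1019, 0.4525]
ee_rot: [[-0.731, -0.683, 0.006], [-0.683, 0.731, 0.002], [-0.006, -0.002, -1.0]]
wrist_force: [0.4, -0.6, -1.0]
gripper_width: 0.006
gripper_force: 0.0
time_s: 17.53
tcp_pos: [0.5041, 0.1011, 0.4497]
ee_rot: [[0.068, -0.998, 0.003], [-0.998, -0.068, 0.001], [-0.001, -0.003, -1.0]]
wrist_force: [0.3, 0.5, -0.2]
gripper_width: 0.034
gripper_force: 0.0
narrow_case_mid 1693 [-122.2   23.5   28. ] [-40.   66.2  36.8] [[-121.5, 24.2, 29.2], [-41.0, 65.1, 35.3]]
wide_case_mid 1630 [-98.1 -71.4  28. ] [-40.  -10.1  36. ] [[-97.1, -69.8, 28.8], [-40.8, -11.3, 35.5]]
```

View pics/w4.png

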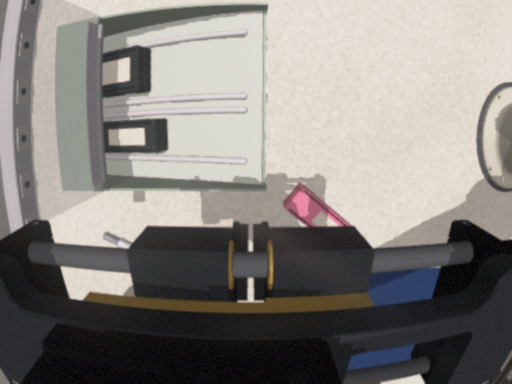

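Both cases sit side by side under the hood, at (125,72) and (135,135). Their upper ends measure -121.5 and -97, about 2 mm off in each, so both are at the stop. Next I locate the bar for closing.

Run:
```python
from h import *
p,P=cam("wrist"); q=totray(P)
m=(P[...,2]>.15)&(P[...,2]<.36)&(P[...,0]>.6)&(abs(P[...,1])<.2); print("wrist",m.sum(),P[m].min(0),P[m].max(0)) if m.any() else print("none")
rl=q[...,0][(q[...,2]>7)&(q[...,2]<13)&(abs(q[...,1]-76)<5)]; print("rail end",np.nanpercentile(rl,[1,2]))
for n in("top","scene"):
    p,P=cam(n); m=(P[...,2]>.27)&(P[...,2]<.36)&(P[...,0]>.6)&(P[...,0]<.8)&(abs(P[...,1])<.15); g=P[m]
    hi=g[g[:,2]>.318]; print(n,len(g),g.min(0).round(3),g.max(0).round(3),"bar?",len(hi),np.median(hi,0).round(4) if len(hi) else 0)
print(goal([.700,.0255,.331+.08],down(-86.4),.164)); print(goal([.700,.0255,.331],down(-86.4),.164))
```

```text
wrist 17439 [ 0.68323581 -0.08655118  0.15001306] [0.70955796 0.12674848 0.27266046]
rail end [-225.25104807 -223.89816966]
top 412 [ 0.686 -0.088  0.294] [0.718 0.123 0.354] bar? 117 [0.7043 0.0166 0.3455]
scene 609 [ 0.687 -0.084  0.27 ] [0.72  0.132 0.35 ] bar? 161 [0.7075 0.0289 0.3441]
(array([  87.4, -191.1, -125.1]), array([-0.1,  0. , -0.1]), array([0.7  , 0.026, 0.575]))
(array([  87.4, -190.9,  -45.1]), array([-0.1,  0. , -0.1]), array([0.7  , 0.026, 0.495]))
```

```bash
python3 -m creep '[[0,5,-5,-38,0,0,0],[0,15,-20,-74,0,0,0],[0,30,-45,-100,0,0,0],[0,45,-80,-112,0,0,0],[0,60,-115,-112,0,0,0],[0,75,-150,-112,0,0,0],[0,87,-180,-112,0,0,0],[0,87,-194,-112,0,0,0]]'
python3 - <<'E'
from h import *
print(goal([.703,.0255,.336],down(-86.4),.164))
E
```

```text
time_s: 18.4
tcp_pos: [0.7065, 0.0244, 0.5589]
ee_rot: [[0.059, -0.998, -0.001], [-0.998, -0.059, -0.0], [0.0, 0.001, -1.0]]
wrist_force: [-1.0, 0.1, -1.1]
gripper_width: 0.497
gripper_force: 0.0
(array([-1.4,  3.4, 58.9]), array([ 0. , -0. , -0.2]), array([0.703, 0.026, 0.5  ]))
```

```bash
python3 -m creep '[[0,0,2,20,0,0,0],[0,0,2,40,0,0,0],[0,0,2,53,0,0,0],[0,0,2,58,0,0,0],[-1,0,2,58,0,0,0],[-1,0,2,58,0,0,0],[-1,0,2,58,0,0,0],[-1,0,2,58,0,0,0]]'; python3 -m creep '[[-1,0,0,0,0,0,0],[-1,0,0,0,0,0,0]]'
```

```text
time_s: 19.07
tcp_pos: [0.7012, 0.0263, 0.5052]
ee_rot: [[0.063, -0.998, 0.004], [-0.998, -0.063, 0.001], [-0.0, -0.004, -1.0]]
wrist_force: [0.8, -0.3, -0.1]
gripper_width: 0.283
gripper_force: 0.0
time_s: 19.23
tcp_pos: [0.7015, 0.0263, 0.5048]
ee_rot: [[0.063, -0.998, 0.005], [-0.998, -0.063, 0.001], [-0.001, -0.005, -1.0]]
wrist_force: [3.2, -0.2, 1.0]
gripper_width: 0.132
gripper_force: 1.0
```

```bash
python3 -m creep '[[-1,0,0,0,0,0,0],[-1,0,23.3,-0.3,0,0,0],[-1,0,46.5,1.6,0,0,0],[-1,0,69.4,5.9,0,0,0],[-1,0,91.8,12.4,0,0,0],[-1,0,113.3,21.2,0,0,0],[-1,0,133.9,32,0,0,0],[-1,0,153.3,44.9,0,0,0]]'
```

```text
time_s: 19.9
tcp_pos: [0.5477, 0.0168, 0.4601]
ee_rot: [[0.063, -0.998, 0.008], [-0.998, -0.063, 0.002], [-0.002, -0.008, -1.0]]
wrist_force: [2.3, 1.7, 0.4]
gripper_width: 0.115
gripper_force: 30.0
```

```bash
python3 -m creep '[[-1,0,18,14.7,0,0,0],[-1,0,34.6,31.2,0,0,0],[-1,0,49.3,49.2,0,0,0],[-1,0,62.2,68.6,0,0,0],[-1,0,73,89.2,0,0,0],[-1,0,81.8,110.8,0,0,0],[-1,0,88.4,133.2,0,0,0],[-1,0,92.7,156,0,0,0]]'; python3 -m creep '[[-1,0,1,12,0,0,0],[-1,0,2,22,0,0,0],[-1,0,2,29,0,0,0],[-1,0,2,34,0,0,0],[-1,0,2,38,0,0,0],[-1,0,2,38,0,0,0]]'
```

```text
time_s: 20.57
tcp_pos: [0.4553, 0.0112, 0.3024]
ee_rot: [[0.063, -0.998, 0.003], [-0.998, -0.063, 0.002], [-0.002, -0.004, -1.0]]
wrist_force: [-0.1, 2.3, 1.3]
gripper_width: 0.108
gripper_force: 30.0
time_s: 21.07
tcp_pos: [0.4535, 0.0111, 0.2634]
ee_rot: [[0.062, -0.998, -0.001], [-0.998, -0.062, 0.001], [-0.001, 0.001, -1.0]]
wrist_force: [-2.8, 4.7, -2.3]
gripper_width: 0.11
gripper_force: 30.1
```

```bash
python3 -m creep '[[-1,0,0,2,0,0,0],[-1,0,0,4,0,0,0],[-1,0,0,6,0,0,0],[-1,0,0,6,0,0,0]]'
python3 - <<'E'
from h import *
print(r.sense()["wrist_force"])
E
```

```text
time_s: 21.4
tcp_pos: [0.4536, 0.0111, 0.2589]
ee_rot: [[0.063, -0.998, -0.001], [-0.998, -0.063, 0.0], [-0.0, 0.001, -1.0]]
wrist_force: [-4.3, 5.2, 6.2]
gripper_width: 0.114
gripper_force: 29.5
[-4.29943263  5.16302173  6.20512644]
```

```bash
python3 -m creep '[[-1,0,0,2,0,0,0],[-1,0,0,3,0,0,0],[-1,0,0,3,0,0,0]]'; python3 -m creep '[[-0.45,0,0,0,0,0,0],[-0.45,0,0,0,0,0,0],[-0.45,0,0,0,0,0,0],[-0.45,0,0,-25,0,0,0],[-0.45,0,0,-60,0,0,0],[-0.45,20,0,-100,0,0,0],[-0.45,55,0,-120,0,0,0],[-0.45,90,0,-150,0,0,0]]'
python3 - <<'E'
from h import *
s=r.sense();print(s["time_s"],s["tcp_pos"])
for n in("wrist","top","scene"):
    p,P=cam(n); save(p,n+"5.png"); m=(P[...,2]>.09)&(P[...,2]<.13)
    f=P[m]; u=(f[:,0]-.687)*c+(f[:,1]-.0195)*s_; v=-(f[:,0]-.687)*s_+(f[:,1]-.0195)*c
    k=(u>-180)&(u<-20)&(abs(v)<85); g=f[k]; k2=(u>10)&(u<50)&(abs(v)<85)
    print(n,k.sum(),"slope",np.polyfit(u[k],g[:,2],1),"hood",np.median(f[k2][:,2]))
E
```

```text
time_s: 21.65
tcp_pos: [0.4536, 0.0112, 0.2583]
ee_rot: [[0.064, -0.998, -0.0], [-0.998, -0.064, -0.0], [0.0, 0.0, -1.0]]
wrist_force: [-11.8, 6.4, 26.3]
gripper_width: 0.111
gripper_force: 27.9
time_s: 22.32
tcp_pos: [0.4591, -0.0756, 0.4029]
ee_rot: [[0.065, -0.998, 0.002], [-0.998, -0.065, 0.0], [-0.0, -0.002, -1.0]]
wrist_force: [1.0, 1.0, -0.6]
gripper_width: 0.276
gripper_force: 0.0
22.3167 [ 0.45913741 -0.07561837  0.40292269]Traceback (most recent call last):
  File "<stdin>", line 7, in <module>
    raise TypeError("expected non-empty vector for x")
TypeError: expected non-empty vector for x
```

Run:
```python
from h import *
for n in("top","scene"):
    p,P=cam(n); m=(P[...,2]>.09)&(P[...,2]<.13)
    f=P[m]; u=(f[:,0]-.687)*c+(f[:,1]-.0195)*s_; v=-(f[:,0]-.687)*s_+(f[:,1]-.0195)*c
    k=(u>-180)&(u<-20)&(abs(v)<85); k2=(u>15)&(u<50)&(abs(v)<85)
    print(n,k.sum(),"slope",np.polyfit(u[k],f[k][:,2],1) if k.sum()>9 else 0,"hood",np.median(f[k2][:,2]))
save(cv2.resize(p[110:260,150:350],None,fx=4,fy=4),"s5.png")
print(r.sense()["wrist_force"])
```

```text
top 0 slope 0 hood nan
scene 0 slope 0 hood nan
[-0.3281044  -0.01671386 -0.54121684]
  return _methods._mean(a, axis=axis, dtype=dtype,
  ret = ret.dtype.type(ret / rcount)
```

View pics/s5.png

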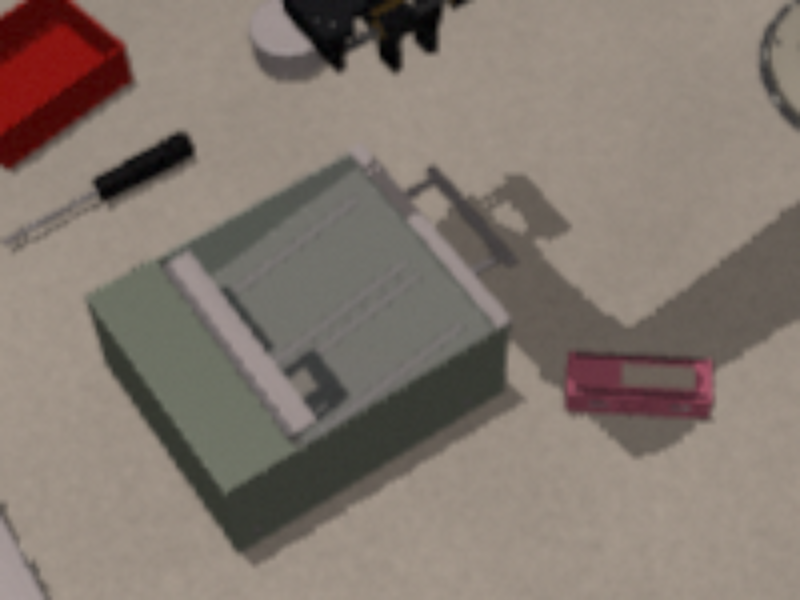

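The flap sits level on the rim, both cases show under it and the gripper is clear. My slope check mixed units, so I'll rerun it and hand in if it passes.

Run:
```python
from h import *
sl=[]
for n in("top","scene"):
    p,P=cam(n); f=P[(P[...,2]>.09)&(P[...,2]<.13)]
    u=(f[:,0]-.687)*c+(f[:,1]-.0195)*s_; v=-(f[:,0]-.687)*s_+(f[:,1]-.0195)*c
    k=(u>-.18)&(u<-.05)&(abs(v)<.085); k2=(u>.015)&(u<.05)&(abs(v)<.085)
    sl.append(np.polyfit(u[k],f[k][:,2],1)); print(n,k.sum(),sl[-1],"hood",np.median(f[k2][:,2]))
if all(-x[0]<.03 for x in sl): print(r.finish_job())
```

```text
top 1358 [0.00690664 0.11048535] hood 0.10900469760287645
scene 1798 [-0.00173679  0.10806019] hood 0.1080585474411524
the job is handed in; nothing more can be done
None
```

I handed the job in at about 22.5 s of the 72 s: both cases are pushed against the back stop in their own lanes and the flap is shut, measuring within 0.01 rad of level; no verdict came back.

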